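# Scrape corn cobs into the scrap bin and put the scraper away

## Robot

A 6-joint arm with a two-finger parallel gripper is mounted at the origin on a cart in front of the work surface, level with it; the furniture and walls round the work are solid. World frame = base frame: x ahead of the robot, y to its left, z up, the work surface at z = 0. Lengths are in m, angles in rad, forces in N, time in s.
With the tool pointing down it reaches from about 0.35 to 0.975 m from the base axis. Payload 4.9 kg.
Tool frame: the origin (TCP) lies midway between the tips of the shut fingers; the grasp point (between the pads) lies 19 mm behind it; z points along the fingers, y is the direction in which the jaws open and shut (so a half turn about z gives the same grasp; the last joint's range is limited). The gripper opens to 85 mm and grips with 20 to 120 N. Pads are 22 mm wide; open, the fingers measure 114 mm over their backs; the gripper's body (76 mm by 85 mm) begins 54 mm behind the grasp point. The pads swing forward as they close: fully open they stand 13 mm farther back than shut.
Start: joints at [-0.119, 0.053, 1.613, -0, 1.476, -0.119], TCP at [0.625, 0, 0.231] pointing down, gripper open.
Joint ranges: [-3.01, 3.01], [-1.01, 2.22], [0.06, 2.58], [-1.02, 4.17], [0.09, 2.62], [-3.14, 3.14]. Speed limits (rad/s): [2.57, 2.57, 3.14, 3.14, 3.14, 3.14].

## Interface

Orientations are given as a unit quaternion [w, x, y, z].
In Python, from plant import state, grab_frame, camera_info, job_done, cut_out gives the robot as it stands.
- The arm moves only by the tool step_arm, never from a script. Its argument "moves" is a list of rows, each a list of 7 numbers: the shift along the tool's x, y, z in m, then the turn, a rotation vector about the tool's x, y, z in rad, then the finger opening in m, from 0 to 0.0854. A call has 1 to 8 rows; each row shifts and turns the commanded pose from where the row before left it, along the tool's axes as they then stand; what a row does not reach is not made up. A row lasts 1/10 s, in which the tool goes at most 50 mm and 8.59 degrees, less where a joint would pass 70% of its speed; a pose out of reach is approached as far as the arm can. A call is refused whole if a number of a shift passes 0.05 or a number of a turn 0.15, either way. A call with a gripper value outside its range is refused whole. The fingers move at their own pace and stop on an object; the grip force is fixed at half the most. Time passes only in rows, so rows that do not move let the fingers close. It gives the time, the measured TCP pose, the force and the opening at its end, in the units of the state.
- state(): the state, without advancing time (a new reading comes with each control period).
- grab_frame(name): name is "scene" or "side" or "wrist"; returns (picture, depth): 384x512x3 uint8, red, green, blue; 384x512 float32, m along the optical axis (not along the pixel's ray), 0 where there is no reading.
- camera_info(name): a dict with "intrinsics" (3x3 intrinsics, pixels), "world_from_camera" (4x4, takes a point from camera to world coordinates). Camera axes: x right, y down, z forward; pixel columns grow to the right and rows downward; lengths in m; the calibration is good to about 2 mm. A picture is of the moment at which its call begins: read the wrist's pose just before it. camera_info takes no time and is no camera call; for the wrist camera it gives the pose at the moment of the call.
- job_done(): hands the job in, once; it reports no verdict.
Trained networks look in the newest picture that a camera, given by its name, has taken for a name from the list of things; names that differ only in an ending like _2 or _b are one class to them, and where a whole thing is asked for, a point or a joint stands for the part that bears it (a point fixed in the world has none). Each returns a list of dicts, best first, with "conf" (0 to 1); they miss things now and then, are a little off and sometimes report something else, mostly with a low value. They report only what shows in the picture. A call takes as long as a camera call. They do not tell look-alikes from the thing itself.
- cut_out(camera, query): "mask" (384x512 bool, what is visible of it) and "point" ([column, row] in pixels, amid what is visible of it).
The state is a dict: "time": time; "joint_pos": joint angles; "joint_vel": joint speeds; "joint_efforts": joint torques, N m; "tool_pos": TCP position; "tool_rot": TCP orientation; "contact_force": force on the tool from outside, world axes, zero at the start; "ft_torque": the same for the moment, N m; "gripper_width": opening from 0.0 (shut) to 1.0 (fully open).
Only numpy, scipy, OpenCV 4.12 (cv2) and the standard library are available. Lean on these libraries where they do the work, as an engineer would, in place of code of your own. Each camera call takes 0.05 s, during which the arm holds its last target.

## Task

Take the bench scraper out of its slanted stand and use it to push the three corn cobs off the drainboard into the scrap bin that stands in the sink; do not touch the cobs with the gripper. Then put the scraper back in the stand's slot, fully home, and let go. Do not disturb the mug, the glass or the honey jar.

Things in the scene. Friction and masses are not known exactly. Their poses are not given: they have to be found in the camera images.
- scrap_bin: Open-topped grey scrap bin, 240 (x) by 160 (y) by 190 mm tall, walls 4 mm, inner floor 25 mm up, fixed in the sink bowl left of the drainboard. Origin at the middle of its underside; axes along the world axes. Its right side (-y) has a sloping pouring lip, as wide as the bin: what is pushed over the drainboard's edge within the bin's width goes into it. The drainboard is flat, at world z = 0.
- bin_mouth (a point): Middle of the bin's mouth, 22 mm below the drainboard. The drainboard ends in a straight drop to the bowl at world y = 0.325, 103 mm to the right (-y) of this point; there the lip begins, tucked just under the board's rounded edge, and slopes down to the rim, 80 mm from this point. A blade held just above board height passes over lip and rim.
- holder: Fixed wooden scraper stand on the right of the drainboard; base 135 x 132 mm, origin on the board, 12 mm (own x) short of the point below the block's lower face. It carries the slanted slot block, whose top leans 30 degrees from vertical towards the stand's own -x (to the left, more or less towards the sink).
- slot_block: The slanted block (46 x 146 x 74 mm) with the slot, fixed on the stand. Its z axis runs along the slot, out of its mouth (up, leaning 30 degrees); its y runs along the slot's length; x across the slot. Origin in the middle of the block's lower face.
- slot_floor (a point): Middle of the slot's floor, with the axes of the slot block (z out of the slot). The slot is 111 mm long (y), 7 mm wide (x) and 56 mm deep, closed at the ends.
- slot_mouth (a point): Middle of the slot's mouth in the block's top face, 56 mm from the slot floor along z; the mouth's edges are chamfered by 6 mm. Same axes.
- scraper: Bench scraper, at first standing in the slot (leaning a few degrees in its play). Steel blade 100 mm wide (y), 3 mm thick (x), straight lower edge; wooden grip bar 104 mm long (y), 24 mm thick (x), 76 to 110 mm above that edge (z). Origin mid-edge; z points up the blade to the grip. Both faces alike; about 250 g. Fully home, the edge stands on the slot floor and 20 mm of blade shows.
- mug: Two-tone mug, 90 mm wide, 105 mm tall, standing behind the work; a bystander. Origin at the middle of its underside.
- glass: Clear tumbler, 81 mm wide, 92 mm tall, standing behind the work; a bystander. Origin at the middle of its underside.
- jar: Honey jar with a dark lid, 65 mm wide, 86 mm tall, standing behind the work; a bystander. Origin at the middle of its underside.
- cob0: Eaten corn cob, a pale woody spindle 96 mm long and 27 mm thick, lying on the drainboard with its long axis along its own x; it slides when pushed rather than rolls. Origin under its middle, on the board; about 70 g. Three of them, alike.
- cob1: Eaten corn cob, a pale woody spindle 96 mm long and 27 mm thick, lying on the drainboard with its long axis along its own x; it slides when pushed rather than rolls. Origin under its middle, on the board; about 70 g. Three of them, alike.
- cob2: Eaten corn cob, a pale woody spindle 96 mm long and 27 mm thick, lying on the drainboard with its long axis along its own x; it slides when pushed rather than rolls. Origin under its middle, on the board; about 70 g. Three of them, alike.
Not all that is in view belongs to the job. Leave any pink look-alike of the cob1 alone.

How it is judged:
On the way, in this order (a step that is already met when the one before it is completed fails the run):
1. the scraper is out of the slot (distance between scraper and slot_floor above 0.1 m), for 0.2 s.
2. all three cobs lie in the scrap bin while the scraper is still out (x of cob0 in the frame of scrap_bin between -0.118 and 0.118 m and y of cob0 in the frame of scrap_bin between -0.078 and 0.078 m and z of cob0 in the frame of scrap_bin between 0 and 0.165 m and x of cob1 in the frame of scrap_bin between -0.118 and 0.118 m and y of cob1 in the frame of scrap_bin between -0.078 and 0.078 m and z of cob1 in the frame of scrap_bin between 0 and 0.165 m and x of cob2 in the frame of scrap_bin between -0.118 and 0.118 m and y of cob2 in the frame of scrap_bin between -0.078 and 0.078 m and z of cob2 in the frame of scrap_bin between 0 and 0.165 m and distance between scraper and slot_floor above 0.1 m), for 0.2 s.
3. the scraper is fully home in the slot (z of scraper in the frame of slot_floor below 0.007 m and x of scraper in the frame of slot_floor between -0.008 and 0.008 m and y of scraper in the frame of slot_floor between -0.015 and 0.015 m and angle between the z axis of scraper and the z axis of slot_block, either way round below 0.16 rad and angle between the y axis of scraper and the y axis of slot_block, either way round below 0.16 rad), for 0.2 s.
At the end, for the whole second after the job is handed in: All three cobs lie inside the scrap bin (their origins within its walls and at least 25 mm below its rim), the scraper stands in the slot with its edge within 7 mm of the slot floor, 8 mm across and 15 mm along the slot of its middle and within 9 degrees of the slot's direction, and all are at rest (all of step 3 and x of cob0 in the frame of scrap_bin between -0.118 and 0.118 m and y of cob0 in the frame of scrap_bin between -0.078 and 0.078 m and z of cob0 in the frame of scrap_bin between 0 and 0.165 m and x of cob1 in the frame of scrap_bin between -0.118 and 0.118 m and y of cob1 in the frame of scrap_bin between -0.078 and 0.078 m and z of cob1 in the frame of scrap_bin between 0 and 0.165 m and x of cob2 in the frame of scrap_bin between -0.118 and 0.118 m and y of cob2 in the frame of scrap_bin between -0.078 and 0.078 m and z of cob2 in the frame of scrap_bin between 0 and 0.165 m and linear speed of each of scraper, cob0, cob1, cob2 below 0.02 m/s); the robot touches nothing.
It fails at once if the gripper's fingers touch a cob (contact force between the fingers and cob0 above 0.5 N or contact force between the fingers and cob1 above 0.5 N or contact force between the fingers and cob2 above 0.5 N).
It fails at once if the mug, glass or honey jar is moved by more than 30 mm (distance of any of mug, glass, jar from where it was at the start of the episode above 0.03 m).
It fails at once if the mug, glass or honey jar is tipped by more than 20 degrees (angle between any of mug, glass, jar's own z axis and vertical above 0.35 rad).
It also fails if it takes over 72 s, if anything falls off the work surface, if the arm or the gripper's body presses on something with over 40 N, if the wrist force passes 120 N, or if a joint passes its speed limit or range.

## Working session

There is one attempt and no reset: what is moved stays moved. The work goes in short steps, Python scripts to look and compute and a tool call to move; the robot and the scene stay as the last step left them, time stands still between calls to the robot, and variables do not carry over. Pictures are saved under pics/ and viewed, and the job is handed in when it is done.

Besides the shell and the picture viewer there is one more tool, called after "Emit:" as a command line: name --pt "numbers of a row" for each row, then --argument value for the rest. step_arm: Moves the arm, as the interface text tells. Its arguments: {"type":"object","properties":{"moves":{"type":"array"}},"required":["moves"]}

```bash
ls; mkdir -p pics; cat > h.py <<'E'
import numpy as np, cv2
from plant import state, grab_frame, camera_info, job_done, cut_out
from scipy.spatial.transform import Rotation as R
def save(n,im): cv2.imwrite('pics/'+n+'.png',im[:,:,::-1])
def pts(d,info):
    K=np.array(info['intrinsics']);T=np.array(info['world_from_camera'])
    v,u=np.mgrid[0:d.shape[0],0:d.shape[1]]
    P=np.stack([(u-K[0,2])/K[0,0]*d,(v-K[1,2])/K[1,1]*d,d],-1)
    return P@T[:3,:3].T+T[:3,3]
def Rt(q): return R.from_quat([q[1],q[2],q[3],q[0]])
E
python3 - <<'E'
from h import *
np.set_printoptions(precision=4,suppress=True)
for c in ['scene','side']:
    im,d=grab_frame(c);save(c+'0',im);np.savez('/tmp/'+c,im=im,d=d)
    i=camera_info(c);print(c,np.array(i['world_from_camera']))
    P=pts(d,i)
    for q in ['cob0','scraper','slot_block','holder','scrap_bin','mug','glass','jar']:
        for r in cut_out(c,q):
            m=r['mask']&(d>0); p=P[m]
            print(q,round(r['conf'],2),np.round(r['point']),m.sum(),np.median(p,0) if len(p) else '',(p.min(0),p.max(0)) if len(p) else '')
print(state())
E
```

```text
pics
scene [[-0.2426 -0.6013  0.7613 -0.6368]
 [-0.9701  0.152  -0.189   0.3566]
 [-0.0021 -0.7844 -0.6202  0.9948]
 [ 0.      0.      0.      1.    ]]
cob0 0.54 [226. 212.] 109 [0.4587 0.1623 0.0229] (array([0.4217, 0.1503, 0.0121]), array([0.5025, 0.1706, 0.0317]))
scraper 0.78 [336. 154.] 305 [ 0.5144 -0.1874  0.1334] (array([ 0.4755, -0.2914, -0.0049]), array([ 0.7554, -0.1552,  0.1445]))
slot_block 0.78 [347. 169.] 733 [ 0.5014 -0.2237  0.0768] (array([ 0.4635, -0.3257, -0.0014]), array([ 0.697 , -0.1622,  0.1228]))
holder 0.94 [338. 176.] 1496 [ 0.5073 -0.2049  0.0344] (array([ 0.4519, -0.3257, -0.0032]), array([ 0.6021, -0.1334,  0.1088]))
holder 0.16 [209. 153.] 674 [0.7183 0.1712 0.0621] (array([0.7012, 0.1228, 0.0008]), array([0.7837, 0.2069, 0.0963]))
scrap_bin 0.7 [138. 229.] 3954 [ 0.6412  0.4309 -0.0648] (array([ 0.3394,  0.3281, -0.206 ]), array([0.7835, 0.5422, 0.0033]))
glass 0.88 [211. 155.] 717 [0.7184 0.1714 0.0588] (array([ 0.7012,  0.1144, -0.0065]), array([0.8627, 0.2091, 0.0963]))
glass 0.71 [290. 147.] 546 [ 0.679  -0.0989  0.0598] (array([ 0.6615, -0.1364, -
[... 1714 characters left out ...]
35  0.1396 0.0552] (array([ 0.576 , -0.0134, -0.003 ]), array([0.7784, 0.1888, 0.2549]))
jar 0.73 [319. 205.] 821 [ 0.6897 -0.1152  0.0798] (array([ 0.6686, -0.1379, -0.0042]), array([ 0.7886, -0.0733,  0.0892]))
{'time': 0.9, 'joint_pos': array([-0.119 ,  0.0527,  1.6129,  0.    ,  1.476 , -0.119 ]), 'joint_vel': array([-0.0008,  0.0009, -0.    , -0.0039, -0.0004,  0.0001]), 'joint_efforts': array([ -0.0003, -39.3678, -37.0465,  -0.0002,   0.0004,   0.    ]), 'tool_pos': array([0.625 , 0.    , 0.2313]), 'tool_rot': array([0.    , 0.7071, 0.7071, 0.    ]), 'contact_force': array([ 0.3763, -0.1725, -0.0083]), 'ft_torque': array([ 0.0101,  0.0264, -0.0543]), 'gripper_width': 1.001836767677341}
```

View pics.

```bash
python3 - <<'E'
import numpy as np,cv2
for c in ['scene','side']:
    im=np.load('/tmp/%s.npz'%c)['im'][100:340,70:400]
    cv2.imwrite('pics/%s_z.png'%c,cv2.resize(im,(792,576),interpolation=cv2.INTER_CUBIC)[:,:,::-1])
E
```

```text
(no output)
```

View pics/scene0.png

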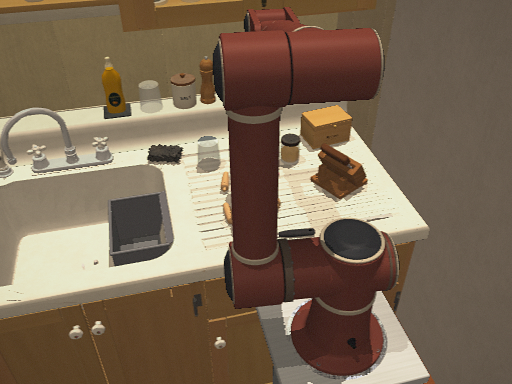

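View pics/side0.png

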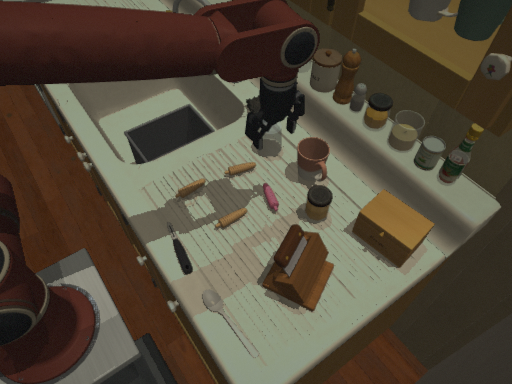

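```bash
ls pics
```

```text
scene0.png
scene_z.png
side0.png
side_z.png
```

View pics/side_z.png

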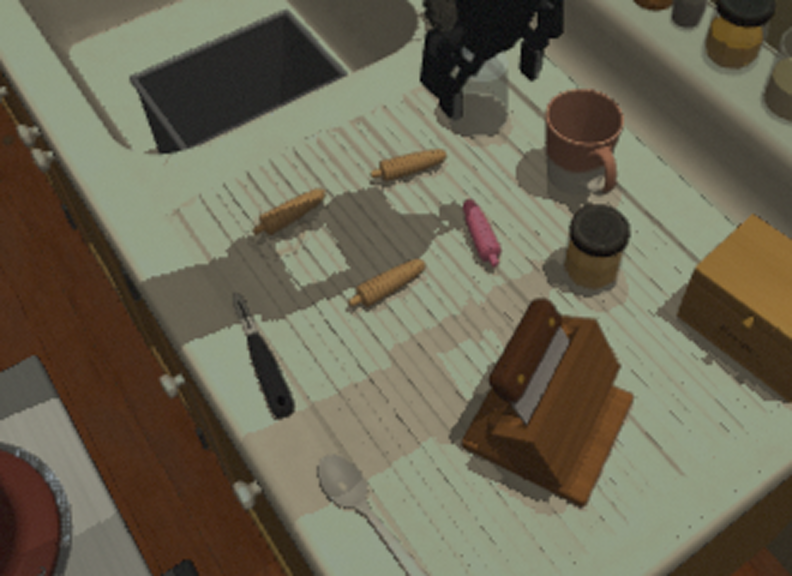

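View pics/scene_z.png

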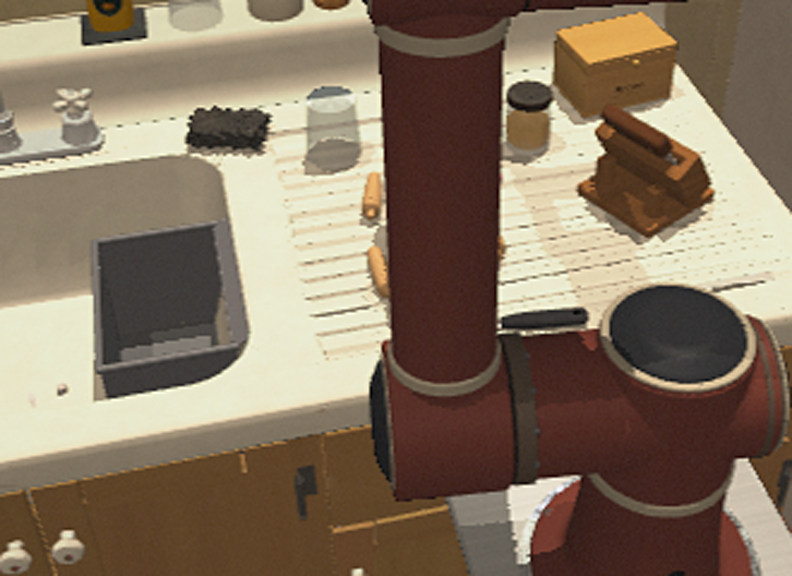

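Side picture: tan cobs at (189,190), (240,167), (231,218); a pink look-alike at (271,198), which is off-limits. The scraper is in its stand at (288,250), the jar at (319,205), the mug at (312,155), and the glass is behind the gripper at about (275,140). Next I measure the geometry.

```bash
python3 - <<'E'
from h import *
np.set_printoptions(precision=4,suppress=True)
S={c:np.load('/tmp/%s.npz'%c) for c in['scene','side']}
P={c:pts(S[c]['d'],camera_info(c)) for c in S}
ps=P['side']; im=S['side']['im'].astype(int)
# cobs by height + region
def cob(name,c,r=.07):
    for cam in S:
        p=P[cam].reshape(-1,3); m=(np.hypot(p[:,0]-c[0],p[:,1]-c[1])<r)&(p[:,2]>.008)&(p[:,2]<.04)
        q=p[m]
        if len(q)<20: print(name,cam,'few');continue
        ctr,(w,h),a=cv2.minAreaRect(q[:,:2].astype(np.float32))
        u,s,vt=np.linalg.svd(q[:,:2]-q[:,:2].mean(0)); print(name,cam,len(q),np.array(ctr),w,h,'axis',np.degrees(np.arctan2(vt[0,1],vt[0,0])),q.min(0),q.max(0))
cob('A',(.459,.156));cob('B',(.614,.136));cob('C',(.498,.004));cob('pink',(.625,0))
# bin rim in both
for cam in S:
    p=P[cam].reshape(-1,3);m=(abs(p[:,2]+.022)<.006)&(p[:,1]>.33)&(p[:,1]<.53)&(p[:,0]>.3)&(p[:,0]<.8)
    q=p[m];print('rim',cam,len(q),np.percentile(q,[1,50,99],axis=0))
# bystanders
for n,c in dict(glass=(.735,.165),jar=(.69,-.105),mug=(.79,.02)).items():
    for cam in S:
        p=P[cam].reshape(-1,3);m=(np.hypot(p[:,0]-c[0],p[:,1]-c[1])<.09)&(p[:,2]>.03)&(p[:,2]<.115);q=p[m]
        if len(q):print(n,cam,len(q),np.percentile(q,[2,98],axis=0).ravel())
# scraper/holder planes
p=ps.reshape(-1,3);m=(np.hypot(p[:,0]-.53,p[:,1]+.22)<.12)&(p[:,2]>.012)
np.save('/tmp/hold.npy',p[m]);print(m.sum())
E
```

```text
A scene 129 [0.4583 0.1599] 0.02187909372150898 0.09360254555940628 axis 178.07788387438205 [0.4114 0.1481 0.0092] [0.505  0.1711 0.0317]
A side 246 [0.4627 0.1555] 0.0962183028459549 0.022573720663785934 axis -177.61265826492678 [0.4146 0.144  0.0083] [0.5108 0.167  0.0286]
B scene 136 [0.6125 0.1391] 0.025377007201313972 0.09208926558494568 axis 164.33238749873496 [0.5681 0.1209 0.0086] [0.6576 0.1575 0.0301]
B side 228 [0.6181 0.1382] 0.026523781940340996 0.09394888579845428 axis 165.4655675559979 [0.5721 0.1188 0.0081] [0.6634 0.1582 0.0281]
C scene 20 [0.463  0.0029] 0.00630248012021184 0.030640415847301483 axis 155.07595050953603 [ 0.4491 -0.0011  0.0087] [0.4778 0.0103 0.0258]
C side 267 [0.5019 0.0077] 0.09641868621110916 0.026114225387573242 axis 179.34074419077268 [ 0.4537 -0.0056  0.0085] [0.5501 0.0206 0.0296]
pink scene few
pink side 232 [0.6278 0.0042] 0.09362730383872986 0.025920331478118896 axis -107.19660108149168 [ 0.6082 -0.041   0.0088] [0.6483 0.0493 0.0285]
rim scene 877 [[ 0.4053  0.3324 -0.0277]
 [ 0.5953  0.4141 -0.0199]
 [ 0.7991  0.5192 -0.0161]]
rim side 598 [[ 0.4092  0.343  -0.0279]
 [ 0.5564  0.4729 -0.0197]
 [ 0.7985  0.5153 -0.0161]]
glass scene 525 [0.7062 0.136  0.0326 0.7711 0.2026 0.0943]
glass side 417 [0.7136 0.1316 0.0316 0.773  0.1883 0.0928]
jar scene 423 [ 0.6668 -0.1325  0.031   0.7259 -0.0726  0.0894]
jar side 711 [ 0.6705 -0.1364  0.0331  0.7547 -0.0599  0.0879]
mug side 1096 [ 0.7397 -0.0539  0.0322  0.8233  0.0589  0.1047]
3633
```

```bash
python3 - <<'E'
import numpy as np,cv2
im=np.load('/tmp/side.npz')['im'][210:320,250:350]
cv2.imwrite('pics/stand_z.png',cv2.resize(im,None,fx=5.4,fy=5.4,interpolation=cv2.INTER_CUBIC)[:,:,::-1])
E
```

```text
(no output)
```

View pics/stand_z.png

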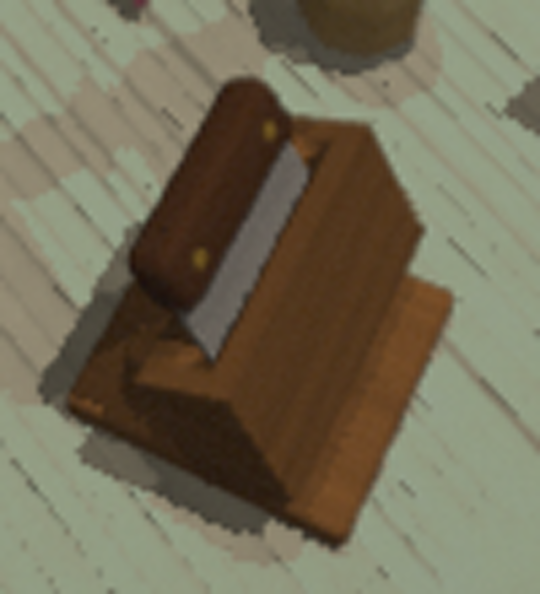

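```bash
python3 - <<'E'
from h import *
from scipy.optimize import least_squares
np.set_printoptions(precision=4,suppress=True)
S={c:np.load('/tmp/%s.npz'%c) for c in['scene','side']}
P={c:pts(S[c]['d'],camera_info(c)) for c in S}
def Rb(y):  # block axes columns
    s,c=.5,np.sqrt(3)/2
    return R.from_euler('z',y).as_matrix()@np.array([[c,0,-s],[0,1,0],[s,0,c]])
for cams in (['side'],['scene'],['side','scene']):
    p=np.concatenate([P[c].reshape(-1,3) for c in cams]);m=(np.hypot(p[:,0]-.53,p[:,1]+.22)<.13)&(p[:,2]>.025)&(p[:,2]<.15);p=p[m]
    # initial: stand -x toward +y world => stand x ~ -y : yaw ~ -pi/2 plus
    def bdist(l,c,h):
        q=abs(l-c)-h
        return np.linalg.norm(np.maximum(q,0),axis=1)+np.minimum(q.max(1),0)
    # block box and scraper blade/grip box (home)
    def f(t):
        l=(p-t[1:4])@Rb(t[0])
        d1=bdist(l,np.array([0,0,.037]),np.array([.023,.073,.037]))
        ls=l-np.array([t[4],t[5],.018+t[6]])
        a=t[7]; ls=np.stack([ls[:,0]*np.cos(a)-ls[:,2]*np.sin(a),ls[:,1],ls[:,0]*np.sin(a)+ls[:,2]*np.cos(a)],1)
        d2=bdist(ls,np.array([0,0,.093]),np.array([.012,.052,.017]))
        d3=bdist(ls,np.array([0,0,.04]),np.array([.0015,.05,.04]))
        d=np.stack([d1,d2,d3],1)
        i=abs(d).argmin(1); return np.clip(d[np.arange(len(d)),i],-.02,.02)
    best=None
    for y in np.radians([-140,-120,-105,-90,-70]):
      for z in (.02,.04):
        x0=np.r_[y,.53,-.235,z,0,0,0,0]
        r=least_squares(f,x0,loss='soft_l1',f_scale=.002)
        if best is None or r.cost<best.cost: best=r
    t=best.x; B=Rb(t[0]);o=t[1:4]
    print(cams,len(p),best.cost,'yaw',np.degrees(t[0]),'org',o,'scr off',t[4:7],np.degrees(t[7]),'med',np.median(abs(best.fun)))
    print(' floor',o+B@[0,0,.018],'mouth',o+B@[0,0,.074],'grip ctr',o+B@(np.array([t[4],t[5],.018+t[6]])+np.array([.093*np.sin(t[7]),0,.093*np.cos(t[7])])));print(B)
for cam in S:
    p=P[cam].reshape(-1,3);m=(p[:,2]>-.026)&(p[:,2]<-.017)&(p[:,1]>.36)&(p[:,1]<.50)&(p[:,0]>.3)&(p[:,0]<.8)
    q=p[m]; h=np.histogram(q[:,0],bins=np.arange(.36,.82,.01));print(cam,list(zip(np.round(h[1],2),h[0])))
E
```

```text
['side'] 2839 0.002926458233439793 yaw -63.672473316920026 org [ 0.5557 -0.2434  0.0293] scr off [ 0.0037  0.0006 -0.0001] -5.386328071418104 med 0.0006448471161708338
 floor [ 0.5517 -0.2354  0.0448] mouth [ 0.5393 -0.2103  0.0933] grip ctr [ 0.5298 -0.1897  0.1224]
[[ 0.3841  0.8963 -0.2218]
 [-0.7762  0.4435  0.4481]
 [ 0.5     0.      0.866 ]]
['scene'] 1161 0.002933670007009867 yaw -63.445618385486625 org [ 0.5541 -0.2444  0.0298] scr off [-0.0584 -0.0011  0.0152] 33.22576918019994 med 0.0015927208184082636
 floor [ 0.5501 -0.2364  0.0453] mouth [ 0.5375 -0.2113  0.0938] grip ctr [ 0.5255 -0.1895  0.1222]
[[ 0.3872  0.8945 -0.2235]
 [-0.7747  0.447   0.4473]
 [ 0.5     0.      0.866 ]]
['side', 'scene'] 4000 0.010174846188427582 yaw -63.6524586358802 org [ 0.5551 -0.2436  0.0294] scr off [ 0.0033  0.0009 -0.0002] -4.990381367308281 med 0.0008233069320250207
 floor [ 0.5511 -0.2356  0.045 ] mouth [ 0.5387 -0.2105  0.0935] grip ctr [ 0.5295 -0.19    0.1226]
[[ 0.3844  0.8961 -0.2219]
 [-0.7761  0.4438  0.4481]
 [ 0.5     0.      0.866 ]]
scene [(np.float64(0.36), np.int64(0)), (np
[... 2240 characters left out ...]
64(0)), (np.float64(0.6), np.int64(0)), (np.float64(0.61), np.int64(1)), (np.float64(0.62), np.int64(1)), (np.float64(0.63), np.int64(0)), (np.float64(0.64), np.int64(23)), (np.float64(0.65), np.int64(46)), (np.float64(0.66), np.int64(0)), (np.float64(0.67), np.int64(0)), (np.float64(0.68), np.int64(0)), (np.float64(0.69), np.int64(0)), (np.float64(0.7), np.int64(0)), (np.float64(0.71), np.int64(0)), (np.float64(0.72), np.int64(0)), (np.float64(0.73), np.int64(0)), (np.float64(0.74), np.int64(0)), (np.float64(0.75), np.int64(0)), (np.float64(0.76), np.int64(0)), (np.float64(0.77), np.int64(0)), (np.float64(0.78), np.int64(0)), (np.float64(0.79), np.int64(38)), (np.float64(0.8), np.int64(0))]
```

```bash
cat >> h.py <<'E'
np.set_printoptions(precision=4,suppress=True)
YAW=np.radians(-63.65); 
def Rb(y=YAW,lean=30.):
    s,c=np.sin(np.radians(lean)),np.cos(np.radians(lean))
    return R.from_euler('z',y).as_matrix()@np.array([[c,0,-s],[0,1,0],[s,0,c]])
FLOOR=np.array([.5513,-.2355,.0449])
def toolR(B): # tool y = block x, z=-block z, x = y cross z
    y=B[:,0];z=-B[:,2];return np.stack([np.cross(y,z),y,z],1)
def goto(p,Rm=None,s=None):
    s=s or state();C=Rt(s['tool_rot'])
    if Rm is None: Rm=C.as_matrix()
    rv=(C.inv()*R.from_matrix(Rm)).as_rotvec()
    d0=C.inv().apply(np.array(p)-s['tool_pos']); d1=np.array(Rm).T@(np.array(p)-s['tool_pos'])
    print('t',s['time'],'pos',s['tool_pos'],'F',s['contact_force'],'w',s['gripper_width'])
    print(' rotvec',rv,np.linalg.norm(rv),'shift old axes',d0,'shift new axes',d1)
E
python3 - <<'E'
from h import *
T=toolR(Rb(lean=35)); g=np.array([.5297,-.190,.1225])
tcp=g+.022*T[:,2]
goto(tcp-.09*T[:,2],T); goto(tcp,T)
E
```

```text
t 0.9 pos [0.625  0.     0.2313] F [ 0.3763 -0.1725 -0.0083] w 1.001836767677341
 rotvec [-0.5459 -0.3389  1.0747] 1.252121070926703 shift old axes [-0.1551 -0.1126  0.0531] shift new axes [-0.1697  0.0424  0.0946]
t 0.9 pos [0.625  0.     0.2313] F [ 0.3763 -0.1725 -0.0083] w 1.001836767677341
 rotvec [-0.5459 -0.3389  1.0747] 1.252121070926703 shift old axes [-0.2013 -0.0897  0.1269] shift new axes [-0.1697  0.0424  0.1846]
```

Emit:
step_arm --pt "0 0 0 -0.0455 -0.0282 0.0896 0.0854" --pt "0 0 0 -0.0455 -0.0282 0.0896 0.0854" --pt "0 0 0 -0.0455 -0.0282 0.0896 0.0854" --pt "0 0 0 -0.0455 -0.0282 0.0896 0.0854" --pt "0 0 0 -0.0455 -0.0282 0.0896 0.0854" --pt "0 0 0 -0.0455 -0.0282 0.0896 0.0854"

```text
time: 1.5
tool_pos: [0.6249, -0.0, 0.2316]
tool_rot: [0.155, 0.861, 0.484, 0.037]
contact_force: [-0.5, -0.3, 0.4]
gripper_width: 1.003
```

Emit:
step_arm --pt "0 0 0 -0.0455 -0.0282 0.0896 0.0854" --pt "0 0 0 -0.0455 -0.0282 0.0896 0.0854" --pt "0 0 0 -0.0455 -0.0282 0.0896 0.0854" --pt "0 0 0 -0.0455 -0.0282 0.0896 0.0854" --pt "0 0 0 -0.0455 -0.0282 0.0896 0.0854" --pt "0 0 0 -0.0455 -0.0282 0.0896 0.0854"

```text
time: 2.1
tool_pos: [0.6249, 0.0001, 0.2315]
tool_rot: [0.293, 0.929, 0.215, 0.069]
contact_force: [0.1, -0.2, 0.2]
gripper_width: 1.003
```

Emit:
step_arm --pt "-0.0212 0.0053 0.0118 0 0 0 0.0854" --pt "-0.0212 0.0053 0.0118 0 0 0 0.0854" --pt "-0.0212 0.0053 0.0118 0 0 0 0.0854" --pt "-0.0212 0.0053 0.0118 0 0 0 0.0854" --pt "-0.0212 0.0053 0.0118 0 0 0 0.0854" --pt "-0.0212 0.0053 0.0118 0 0 0 0.0854" --pt "-0.0212 0.0053 0.0118 0 0 0 0.0854" --pt "-0.0212 0.0053 0.0118 0 0 0 0.0854"

```text
time: 2.9
tool_pos: [0.5118, -0.1555, 0.1781]
tool_rot: [0.293, 0.929, 0.217, 0.069]
contact_force: [0.2, -0.4, -0.5]
gripper_width: 1.002
```

```bash
python3 - <<'E'
from h import *
T=toolR(Rb(lean=35)); g=np.array([.5297,-.190,.1225])
tcp=g+.022*T[:,2]
goto(tcp,T)
im,d=grab_frame('side');save('s1',im)
im,d=grab_frame('wrist');save('w1',im);i=camera_info('wrist');np.savez('/tmp/w1',im=im,d=d,T=i['world_from_camera'],K=i['intrinsics'])
cv2.imwrite('pics/sw1.png',np.hstack([cv2.imread('pics/s1.png')[120:340,150:400],cv2.resize(cv2.imread('pics/w1.png'),(293,220))]))
E
```

```text
t 2.9 pos [ 0.5118 -0.1555  0.1781] F [ 0.2071 -0.3781 -0.4728] w 1.0020020122019022
 rotvec [-0.0001 -0.0006 -0.0007] 0.000864476941005519 shift old axes [ 0.0006 -0.      0.0898] shift new axes [ 0.0007 -0.      0.0898]
```

View pics/sw1.png

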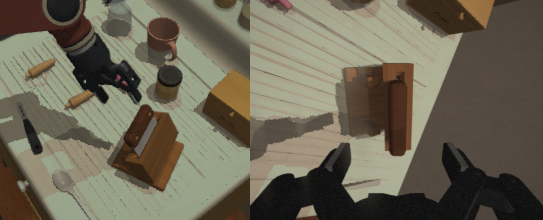

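```bash
python3 - <<'E'
from h import *
from scipy.optimize import least_squares
D=np.load('/tmp/w1.npz');p=pts(D['d'],dict(intrinsics=D['K'],world_from_camera=D['T'])).reshape(-1,3)
ok=(D['d'].ravel()>.1)
m=ok&(np.hypot(p[:,0]-.53,p[:,1]+.22)<.13)&(p[:,2]>.03)&(p[:,2]<.15);p=p[m]
T=toolR(Rb(lean=35)); 
def bd(l,c,h):
    q=abs(l-c)-h;return np.linalg.norm(np.maximum(q,0),axis=1)+np.minimum(q.max(1),0)
def f(t,arg=False):
    l=(p-t[1:4])@Rb(t[0]);d1=bd(l,np.array([0,0,.037]),np.array([.023,.073,.037]))
    ls=l-np.array([t[4],t[5],.018+t[6]]);a=t[7];ls=np.stack([ls[:,0]*np.cos(a)-ls[:,2]*np.sin(a),ls[:,1],ls[:,0]*np.sin(a)+ls[:,2]*np.cos(a)],1)
    d=np.stack([d1,bd(ls,np.array([0,0,.093]),np.array([.012,.052,.017])),bd(ls,np.array([0,0,.04]),np.array([.0015,.05,.04]))],1)
    i=abs(d).argmin(1);return np.clip(d[np.arange(len(d)),i],-.02,.02)
r=least_squares(f,[YAW,.555,-.2435,.0294,.0035,.0005,0,-.09],loss='soft_l1',f_scale=.002);t=r.x;B=Rb(t[0]);o=t[1:4]
print(len(p),r.cost,np.degrees(t[0]),o,t[4:7],np.degrees(t[7]),'floor',o+B@[0,0,.018],'grip',o+B@(np.array([t[4],t[5],.018+t[6]])+.093*np.array([np.sin(t[7]),0,np.cos(t[7])])))
E
```

```text
9088 0.03667394450113575 -63.732595403292 [ 0.5545 -0.2367  0.0267] [ 0.0098 -0.0007 -0.0004] -4.668737645502642 floor [ 0.5506 -0.2287  0.0423] grip [ 0.5304 -0.1894  0.1233]
```

Emit:
step_arm --pt "0 0 0.018 0 0 0 0.0854" --pt "0 0 0.018 0 0 0 0.0854" --pt "0 0 0.018 0 0 0 0.0854" --pt "0 0 0.018 0 0 0 0.0854" --pt "0 0 0.018 0 0 0 0.0854" --pt "0 0 0 0 0 0 0.05" --pt "0 0 0 0 0 0 0.03" --pt "0 0 0 0 0 0 0.02"

```text
time: 3.8
tool_pos: [0.5361, -0.2007, 0.1057]
tool_rot: [0.293, 0.929, 0.217, 0.07]
contact_force: [0.9, -0.2, -0.1]
gripper_width: 0.517
```

Emit:
step_arm --pt "0 0 0 0 0 0 0.0" --pt "0 0 0 0 0 0 0.0" --pt "0 0 0 0 0 0 0.0" --pt "0 0 0 0 0 0 0.0"

```text
time: 4.2
tool_pos: [0.5359, -0.2006, 0.1056]
tool_rot: [0.293, 0.929, 0.217, 0.069]
contact_force: [-2.8, 4.6, 6.8]
gripper_width: 0.278
```

Emit:
step_arm --pt "0 0 -0.005 0 0 0 0.0" --pt "0 0 -0.01 0 0 0 0.0" --pt "0 0 -0.015 0 0 0 0.0" --pt "0 0 -0.015 0 0 0 0.0" --pt "0 0 -0.015 0 0 0 0.0" --pt "0 0 -0.02 0 0 0 0.0" --pt "0 0 -0.03 0 0 0 0.0" --pt "0 0 -0.04 0 0 0 0.0"

```text
time: 5.0
tool_pos: [0.4951, -0.1236, 0.2253]
tool_rot: [0.292, 0.929, 0.217, 0.066]
contact_force: [0.1, -0.2, -2.2]
gripper_width: 0.275
```

```bash
python3 - <<'E'
from h import *
s=state();print(s['tool_pos'],s['contact_force'],s['ft_torque'],s['gripper_width'])
out={}
for c in ['side','wrist','scene']:
    i=camera_info(c);im,d=grab_frame(c);save('x_'+c,im);out[c+'d']=d;out[c+'T']=i['world_from_camera'];out[c+'K']=i['intrinsics']
np.savez('/tmp/x1',pos=s['tool_pos'],rot=s['tool_rot'],**out)
a=cv2.imread('pics/x_side.png')[120:340,150:400];b=cv2.resize(cv2.imread('pics/x_wrist.png'),(293,220));cv2.imwrite('pics/x1.png',np.hstack([a,b]))
E
```

```text
[ 0.4951 -0.1236  0.2253] [ 0.1484 -0.2287 -2.2126] [0.4823 0.2026 0.0425] 0.2745883674113508
```

View pics/x1.png

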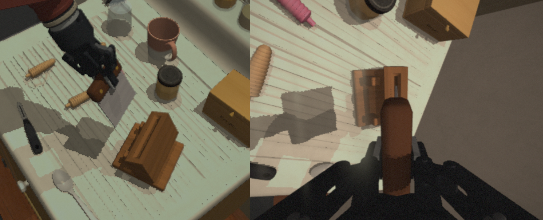

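```bash
python3 - <<'E'
from h import *
from scipy.optimize import least_squares
D=np.load('/tmp/x1.npz')
Pc={c:pts(D[c+'d'],dict(intrinsics=D[c+'K'],world_from_camera=D[c+'T'])).reshape(-1,3) for c in('side','wrist','scene')}
C=Rt(D['rot']).as_matrix();pos=D['pos']
def bd(l,c,h):
    q=abs(l-c)-h;return np.linalg.norm(np.maximum(q,0),axis=1)+np.minimum(q.max(1),0)
for cams in (['side'],['wrist'],['scene'],['side','scene'],['side','wrist','scene']):
    p=np.concatenate([Pc[c] for c in cams])
    l=(p-FLOOR)@Rb(); 
    m=(abs(l[:,0])<.04)&(abs(l[:,1])<.09)&(l[:,2]<.07)&(p[:,2]>.03)
    # drop slot interior: points on top within slot opening
    m&=~((abs(l[:,0])<.010)&(abs(l[:,1])<.062)&(l[:,2]>0))
    q=p[m]
    f=lambda t:np.clip(bd((q-t[1:4])@Rb(t[0]),np.array([0,0,.019]),np.array([.023,.073,.037])),-.01,.01)
    r=least_squares(f,np.r_[YAW,FLOOR],loss='soft_l1',f_scale=.0015)
    print(cams,len(q),np.degrees(r.x[0]),r.x[1:],np.median(abs(r.fun)))
# scraper in tool frame
for c in Pc:
    l=(Pc[c]-pos)@C
    m=(abs(l[:,0])<.06)&(abs(l[:,1])<.008)&(l[:,2]>.012)&(l[:,2]<.1);b=l[m]
    if len(b)<30: print(c,'few');continue
    ctr=b.mean(0);n=np.linalg.svd(b-ctr)[2][2]
    print(c,len(b),'ctr',ctr,'n',n*np.sign(n[1]),'ext',np.percentile(b,[1,99],axis=0).ravel())
E
```

```text
['side'] 1935 -63.65593618881324 [ 0.5516 -0.2353  0.0451] 0.0005900956013987838
['wrist'] 1769 -68.29098505739508 [ 0.5478 -0.229   0.0433] 0.0009427585631379479
['scene'] 0 -63.65 [ 0.5513 -0.2355  0.0449] nan
['side', 'scene'] 1935 -63.65593618881324 [ 0.5516 -0.2353  0.0451] 0.0005900956013987838
['side', 'wrist', 'scene'] 3704 -63.517934204953725 [ 0.5516 -0.2352  0.0451] 0.0005776043259885406
side 869 ctr [-0.0044  0.0006  0.0414] n [0.0021 1.     0.007 ] ext [-0.0514 -0.0017  0.0127  0.0471  0.0031  0.0708]
wrist 50 ctr [0.0526 0.004  0.0346] n [ 0.9997  0.0208 -0.0085] ext [0.0523 0.0028 0.0138 0.053  0.0054 0.061 ]
scene few
  return _methods._mean(a, axis=axis, dtype=dtype,
  ret = ret.dtype.type(ret / rcount)
```

```bash
cat >> h.py <<'E'
FLOOR=np.array([.5516,-.2353,.0451])
def pushR(psi=0):
    a=np.radians(psi);x=np.array([np.cos(a),np.sin(a),0]);z=np.array([0,0,-1.]);return np.stack([x,np.cross(z,x),z],1)
E
python3 - <<'E'
from h import *
goto([.468,.10,.16],pushR()); 
P=pts(np.load('/tmp/side.npz')['d'],camera_info('side'))
for c,r in [(168,228),(176,243),(186,268)]: print(P[r,c])
E
```

```text
t 5.15 pos [ 0.498  -0.1233  0.2299] F [ 0.9482  0.1178 -2.3607] w 0.27490711889388336
 rotvec [ 0.6011 -0.1457  0.4452] 0.7621110853876036 shift old axes [ 0.0722 -0.2148 -0.0653] shift new axes [-0.03   -0.2233  0.0699]
[0.3502 0.0833 0.002 ]
[0.3434 0.0232 0.0151]
[ 0.3293 -0.053   0.0163]
```

Emit:
step_arm --pt "0 0 0 0.1002 -0.0243 0.0742 0" --pt "0 0 0 0.1002 -0.0243 0.0742 0" --pt "0 0 0 0.1002 -0.0243 0.0742 0" --pt "0 0 0 0.1002 -0.0243 0.0742 0" --pt "0 0 0 0.1002 -0.0243 0.0742 0" --pt "0 0 0 0.1002 -0.0243 0.0742 0"

```text
time: 5.75
tool_pos: [0.4965, -0.1245, 0.2252]
tool_rot: [-0.003, 1.0, -0.003, -0.004]
contact_force: [0.6, -0.0, -2.5]
gripper_width: 0.278
```

Emit:
step_arm --pt "-0.005 -0.0372 0.0116 0 0 0 0" --pt "-0.005 -0.0372 0.0116 0 0 0 0" --pt "-0.005 -0.0372 0.0116 0 0 0 0" --pt "-0.005 -0.0372 0.0116 0 0 0 0" --pt "-0.005 -0.0372 0.0116 0 0 0 0" --pt "-0.005 -0.0372 0.0116 0 0 0 0" --pt "0 0 0 0 0 0 0"

```text
time: 6.45
tool_pos: [0.4639, 0.1017, 0.1534]
tool_rot: [-0.0, 1.0, 0.001, -0.006]
contact_force: [0.3, -0.4, -3.5]
gripper_width: 0.271
```

```bash
python3 - <<'E'
from h import *
goto([.468,.10,.075],pushR())
s=state();i=camera_info('side');im,d=grab_frame('side');save('p1',im[80:280,120:380])
l=(pts(d,i).reshape(-1,3)-s['tool_pos'])@Rt(s['tool_rot']).as_matrix()
m=(abs(l[:,0])<.06)&(abs(l[:,1])<.012)&(l[:,2]>.012)&(l[:,2]<.1);b=l[m];n=np.linalg.svd(b-b.mean(0))[2][2]
print(len(b),b.mean(0),n,np.percentile(b,[1,99],axis=0))
E
```

```text
t 6.45 pos [0.4639 0.1017 0.1534] F [ 0.3262 -0.3749 -3.485 ] w 0.2713474777930113
 rotvec [-0.0009  0.0127  0.0024] 0.012935318182814601 shift old axes [0.0051 0.0018 0.0783] shift new axes [0.0041 0.0017 0.0784]
515 [-0.0033  0.0011  0.0421] [0.0011 0.9999 0.0117] [[-0.0508 -0.0015  0.013 ]
 [ 0.0473  0.0033  0.0715]]
```

View pics/p1.png

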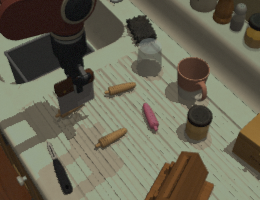

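Emit:
step_arm --pt "0.001 0 0.025 0 0.003 0 0" --pt "0.001 0 0.025 0 0.003 0 0" --pt "0.001 0 0.02 0 0.003 0 0" --pt "0.001 0 0 0 0 0 0" --pt "0 0 0 0 0 0 0"

```text
time: 7.0
tool_pos: [0.4711, 0.0982, 0.0877]
tool_rot: [-0.0, 1.0, -0.002, 0.001]
contact_force: [-0.4, -0.6, -1.6]
gripper_width: 0.274
```

```bash
python3 - <<'E'
from h import *
goto([.468,.10,.0755],pushR())
E
```

```text
t 7.0 pos [0.4711 0.0982 0.0877] F [-0.3629 -0.6449 -1.6268] w 0.27413272902580543
 rotvec [-0.     -0.003  -0.0033] 0.0044779574801611325 shift old axes [-0.0031 -0.0018  0.0122] shift new axes [-0.0031 -0.0018  0.0122]
```

Emit:
step_arm --pt "0 0 0.007 0 0 0 0" --pt "-0.001 0 0.004 0 0 0 0" --pt "0 0 0 0 0 0 0"

```text
time: 7.3
tool_pos: [0.4698, 0.0992, 0.0769]
tool_rot: [-0.0, 1.0, -0.001, 0.002]
contact_force: [-0.1, 0.2, -1.9]
gripper_width: 0.273
```

Edge about 5 mm above the board. Pushing cob A.

Emit:
step_arm --pt "0 -0.015 0.001 0 0 0 0" --pt "0 -0.015 0 0 0 0 0" --pt "0 -0.015 0 0 0 0 0" --pt "0 -0.015 0 0 0 0 0" --pt "0 -0.015 0 0 0 0 0" --pt "0 -0.015 0 0 0 0 0"

```text
time: 7.9
tool_pos: [0.4705, 0.1901, 0.0765]
tool_rot: [-0.0, 1.0, -0.001, 0.002]
contact_force: [0.8, -1.6, -1.6]
gripper_width: 0.271
```

```bash
python3 - <<'E'
from h import *
goto([.468,.37,.0755],pushR())
im,d=grab_frame('side');save('p2',im[80:280,120:380])
E
```

```text
t 7.9 pos [0.4705 0.1901 0.0765] F [ 0.7638 -1.6196 -1.6072] w 0.27077881407461885
 rotvec [-0.0003 -0.0049 -0.0016] 0.005188913456369724 shift old axes [-0.0028 -0.1799  0.001 ] shift new axes [-0.0025 -0.1799  0.001 ]
```

View pics/p2.png

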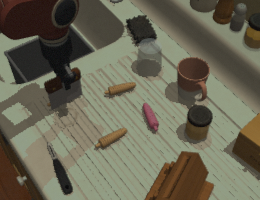

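Emit:
step_arm --pt "0 -0.015 0 0 0 0 0" --pt "0 -0.015 0 0 0 0 0" --pt "0 -0.015 0 0 0 0 0" --pt "0 -0.015 0 0 0 0 0" --pt "0 -0.015 0 0 0 0 0" --pt "0 -0.015 0 0 0 0 0"

```text
time: 8.55
tool_pos: [0.4703, 0.2806, 0.0761]
tool_rot: [-0.0, 1.0, -0.001, 0.002]
contact_force: [-0.2, -1.4, -1.7]
gripper_width: 0.276
```

Emit:
step_arm --pt "0 -0.015 0 0 0 0 0" --pt "0 -0.015 0 0 0 0 0" --pt "0 -0.015 0 0 0 0 0" --pt "0 -0.015 0 0 0 0 0" --pt "0 -0.015 0 0 0 0 0" --pt "0 -0.01 0 0 0 0 0" --pt "0 0 0 0 0 0 0" --pt "0 0 -0.03 0 0 0 0"

```text
time: 9.35
tool_pos: [0.467, 0.3623, 0.1011]
tool_rot: [0.003, 1.0, -0.001, -0.003]
contact_force: [0.2, -0.5, -2.6]
gripper_width: 0.272
```

```bash
python3 - <<'E'
from h import *
goto([.635,.08,.16],pushR(15))
im,d=grab_frame('side');a=im[80:280,120:380]
im,d=grab_frame('scene');save('p3',np.hstack([a,im[110:310,60:320]]))
E
```

```text
t 9.35 pos [0.467  0.3623 0.1011] F [ 0.1538 -0.4588 -2.6409] w 0.2724136764249636
 rotvec [ 0.0046  0.0057 -0.2631] 0.2632191344893137 shift old axes [ 0.1681  0.2824 -0.0582] shift new axes [ 0.0892  0.3162 -0.0589]
```

View pics/p3.png

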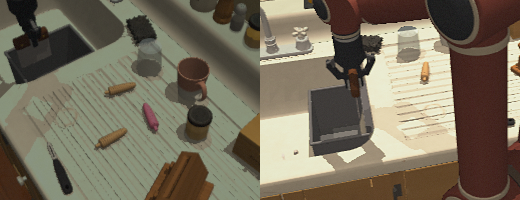

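Emit:
step_arm --pt "0 0 -0.03 0.0015 0.002 -0.0877 0" --pt "0 0 -0.03 0.0015 0.002 -0.0877 0" --pt "0 0 0 0.0015 0.002 -0.0877 0"

```text
time: 9.75
tool_pos: [0.4729, 0.3654, 0.1712]
tool_rot: [-0.004, 0.991, 0.132, 0.009]
contact_force: [0.4, -0.6, -2.5]
gripper_width: 0.271
```

Emit:
step_arm --pt "0.0111 0.0395 0 0 0 0 0" --pt "0.0111 0.0395 0 0 0 0 0" --pt "0.0111 0.0395 0 0 0 0 0" --pt "0.0111 0.0395 0 0 0 0 0" --pt "0.0111 0.0395 0 0 0 0 0" --pt "0.0111 0.0395 0 0 0 0 0" --pt "0.0111 0.0395 0 0 0 0 0" --pt "0.0111 0.0395 0 0 0 0 0"

```text
time: 10.55
tool_pos: [0.638, 0.0798, 0.1652]
tool_rot: [-0.002, 0.992, 0.13, 0.005]
contact_force: [1.0, -0.2, -2.6]
gripper_width: 0.274
```

Emit:
step_arm --pt "0 0 0 0 0 0 0" --pt "0 0 0 0 0 0 0"

```text
time: 10.75
tool_pos: [0.6374, 0.0807, 0.1651]
tool_rot: [-0.002, 0.992, 0.129, 0.005]
contact_force: [-0.9, -0.3, -3.2]
gripper_width: 0.273
```

```bash
python3 - <<'E'
from h import *
goto([.635,.08,.076],pushR(15))
for cam in ['side','scene']:
    i=camera_info(cam);im,d=grab_frame(cam);save('q_'+cam,im)
    p=pts(d,i).reshape(-1,3);
    for n,c in dict(B=(.615,.138),C=(.5,.007),pink=(.628,.004)).items():
        q=p[(np.hypot(*(p[:,:2]-c).T)<.065)&(p[:,2]>.008)&(p[:,2]<.04)]
        if len(q)>20: print(cam,n,len(q),q.min(0),q.max(0))
    if cam=='side':
        s=state();l=(p-s['tool_pos'])@Rt(s['tool_rot']).as_matrix();m=(abs(l[:,0])<.06)&(abs(l[:,1])<.012)&(l[:,2]>.012)&(l[:,2]<.1);b=l[m];print(len(b),b.mean(0),np.percentile(b,[1,99],axis=0))
a=cv2.imread('pics/q_side.png')[80:280,120:380];b=cv2.imread('pics/q_scene.png')[110:310,60:320];cv2.imwrite('pics/q.png',np.hstack([a,b]))
b=cv2.imread('pics/q_scene.png')[180:270,90:190];a=cv2.imread('pics/q_side.png')[90:180,110:230]
cv2.imwrite('pics/bin.png',np.hstack([cv2.resize(np.clip(b*2.5,0,255).astype('uint8'),(400,360)),cv2.resize(np.clip(a*2.5,0,255).astype('uint8'),(400,360))]))
E
```

```text
t 10.75 pos [0.6374 0.0807 0.1651] F [-0.9173 -0.3352 -3.152 ] w 0.2731785974165951
 rotvec [-0.0038 -0.0096 -0.0029] 0.01069428704908948 shift old axes [-0.0034  0.0004  0.0891] shift new axes [-0.0025  0.0001  0.0891]
side B 189 [0.5719 0.1202 0.0084] [0.6646 0.1553 0.0281]
side C 272 [ 0.4526 -0.0048  0.0082] [0.5498 0.0206 0.0289]
side pink 231 [ 0.6074 -0.0428  0.0081] [0.6489 0.0498 0.0295]
315 [-0.0079  0.0021  0.0439] [[-0.0516  0.0002  0.013 ]
 [ 0.0473  0.0038  0.0715]]
scene B 131 [0.5623 0.1215 0.0081] [0.6605 0.1577 0.0289]
```

View pics/q.png

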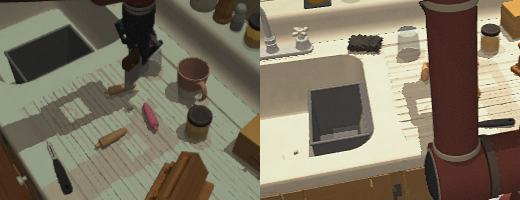

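View pics/bin.png

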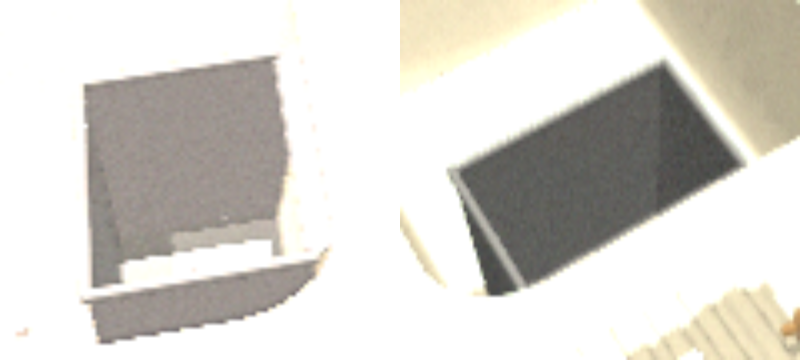

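Emit:
step_arm --pt "0 0 0.025 0 -0.005 0 0" --pt "0 0 0.025 0 -0.005 0 0" --pt "0 0 0.02 0 0 0 0" --pt "0 0 0.012 0 0 0 0" --pt "0 0 0.004 0 0 0 0" --pt "0 0 0 0 0 0 0"

```text
time: 11.45
tool_pos: [0.6376, 0.0829, 0.08]
tool_rot: [-0.002, 0.991, 0.131, -0.0]
contact_force: [0.4, -0.4, -2.1]
gripper_width: 0.272
```

Emit:
step_arm --pt "0 0 0.003 0 0 0 0" --pt "0 -0.012 0 0 0 0 0" --pt "0 -0.012 0 0 0 0 0" --pt "0 -0.012 0 0 0 0 0" --pt "0 -0.012 0 0 0 0 0" --pt "0 -0.012 0 0 0 0 0" --pt "0 -0.012 0 0 0 0 0" --pt "0 -0.012 0 0 0 0 0"

```text
time: 12.25
tool_pos: [0.6159, 0.1645, 0.0774]
tool_rot: [-0.002, 0.991, 0.131, 0.0]
contact_force: [-0.3, -0.3, -2.7]
gripper_width: 0.273
```

```bash
python3 - <<'E'
from h import *
goto([.555,.375,.0755],pushR(15))
im,d=grab_frame('side');a=im[90:240,130:330]
im,d=grab_frame('scene');save('r1',cv2.resize(np.hstack([a,im[110:260,100:300]]),None,fx=2,fy=2))
E
```

```text
t 12.25 pos [0.6159 0.1645 0.0774] F [-0.2682 -0.2559 -2.7244] w 0.2726940510101911
 rotvec [-0.0029 -0.0006 -0.    ] 0.003011908571468405 shift old axes [-0.0043 -0.2191  0.0026] shift new axes [-0.0043 -0.2191  0.0019]
```

View pics/r1.png

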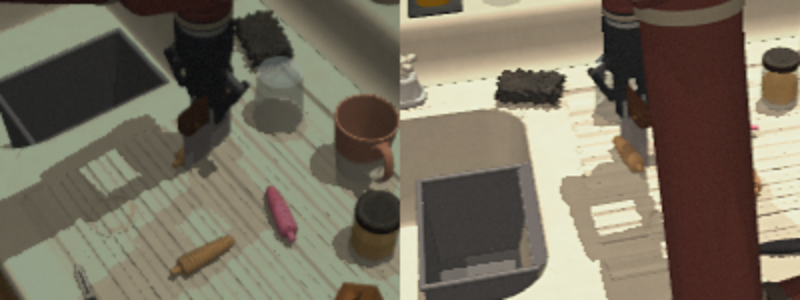

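Emit:
step_arm --pt "0 -0.012 0.001 0 0 0 0" --pt "0 -0.012 0 0 0 0 0" --pt "0 -0.012 0 0 0 0 0" --pt "0 -0.012 0 0 0 0 0"

```text
time: 12.75
tool_pos: [0.6034, 0.2108, 0.0764]
tool_rot: [-0.002, 0.991, 0.13, -0.0]
contact_force: [-0.9, -0.2, -2.6]
gripper_width: 0.279
```

```bash
python3 - <<'E'
from h import *
goto([.555,.375,.0755],pushR(15))
i=camera_info('scene');im,d=grab_frame('scene');save('r2',cv2.resize(im[110:260,100:300],None,fx=3,fy=3))
p=pts(d,i).reshape(-1,3);s=state()
q=p[(np.hypot(*(p[:,:2]-s['tool_pos'][:2]-[-.01,.03]).T)<.08)&(p[:,2]>.008)&(p[:,2]<.035)]
l=(q-s['tool_pos'])@Rt(s['tool_rot']).as_matrix(); l=l[l[:,1]<-.004]
print(len(l),'tool x',np.percentile(l[:,0],[0,50,100]),'tool y',np.percentile(l[:,1],[0,50,100]));print(cv2.minAreaRect(l[:,:2].astype(np.float32)))
E
```

```text
t 12.75 pos [0.6034 0.2108 0.0764] F [-0.9139 -0.1662 -2.5714] w 0.2788335291921878
 rotvec [-0.0033 -0.0003 -0.0004] 0.0033567948189921226 shift old axes [-0.0043 -0.1711  0.0014] shift new axes [-0.0042 -0.1711  0.0009]
142 tool x [-0.0639 -0.0258  0.0287] tool y [-0.0266 -0.0167 -0.005 ]
((-0.017622696235775948, -0.015740692615509033), (0.021445808932185173, 0.0926443412899971), 89.41743469238281)
```

View pics/r2.png

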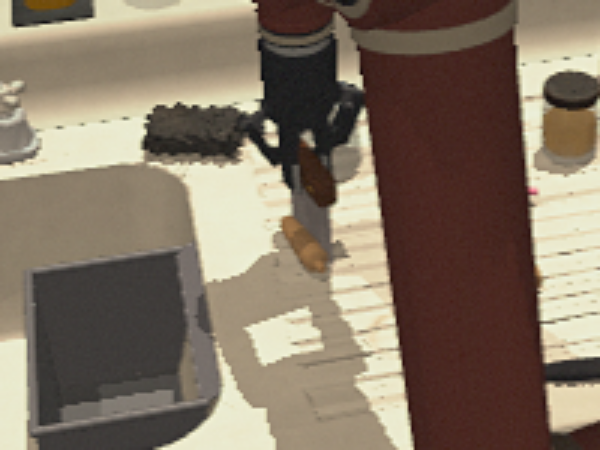

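Emit:
step_arm --pt "0 -0.012 0 0 0 0 0" --pt "0 -0.012 0 0 0 0 0" --pt "0 -0.012 0 0 0 0 0" --pt "0 -0.012 0 0 0 0 0" --pt "0 -0.012 0 0 0 0 0" --pt "0 -0.012 0 0 0 0 0" --pt "0 -0.012 0 0 0 0 0"

```text
time: 13.5
tool_pos: [0.5818, 0.2919, 0.0768]
tool_rot: [-0.002, 0.991, 0.13, 0.0]
contact_force: [-0.5, -1.2, -1.9]
gripper_width: 0.271
```

Emit:
step_arm --pt "0 -0.012 0 0 0 0 0" --pt "0 -0.012 0 0 0 0 0" --pt "0 -0.012 0 0 0 0 0" --pt "0 -0.012 0 0 0 0 0" --pt "0 -0.012 0 0 0 0 0" --pt "0 -0.012 0 0 0 0 0" --pt "0 -0.012 0 0 0 0 0" --pt "0 -0.005 0 0 0 0 0"

```text
time: 14.3
tool_pos: [0.5586, 0.3783, 0.0771]
tool_rot: [-0.002, 0.991, 0.131, 0.0]
contact_force: [-0.2, -1.3, -2.6]
gripper_width: 0.271
```

Emit:
step_arm --pt "0 0 -0.03 0 0 0 0" --pt "0 0 -0.04 0 0 0 0"

```text
time: 14.5
tool_pos: [0.5569, 0.3759, 0.144]
tool_rot: [-0.0, 0.991, 0.13, -0.003]
contact_force: [1.4, 0.7, -2.6]
gripper_width: 0.272
```

```bash
python3 - <<'E'
from h import *
goto([.503,-.04,.16],pushR(0))
for cam in ['scene','wrist']:
  i=camera_info(cam);im,d=grab_frame(cam);save('b_'+cam,im)
  p=pts(d,i).reshape(-1,3);q=p[(p[:,0]>.40)&(p[:,0]<.66)&(p[:,1]>.33)&(p[:,1]<.51)&(p[:,2]<.0)];print(cam,len(q))
a=cv2.imread('pics/b_scene.png')[110:310,80:280];b=cv2.imread('pics/b_wrist.png')
cv2.imwrite('pics/b.png',np.hstack([cv2.resize(a,(384,384)),cv2.resize(b,(400,384))]))
E
```

```text
t 14.5 pos [0.5569 0.3759 0.144 ] F [ 1.421   0.6745 -2.6065] w 0.2720246702153931
 rotvec [-0.0004  0.0066  0.2617] 0.2617540888726692 shift old axes [-0.1597  0.3877 -0.0155] shift new axes [-0.0539  0.4159 -0.016 ]
scene 3957
wrist 24276
```

View pics/b.png

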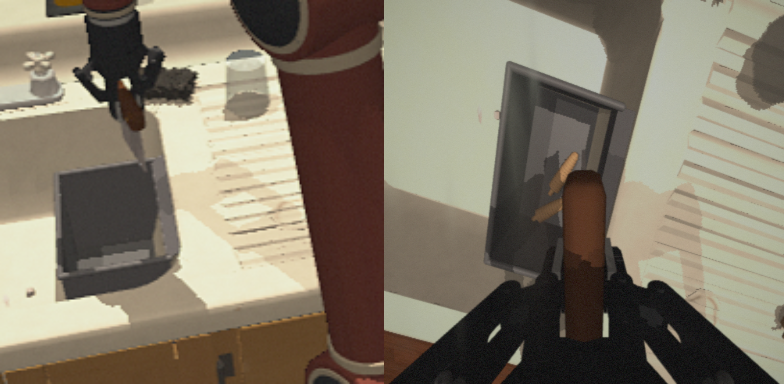

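Emit:
step_arm --pt "0 0 -0.01 0 0.002 0.0873 0" --pt "0 0 -0.01 0 0.002 0.0873 0" --pt "0 0 0 0 0.002 0.0873 0"

```text
time: 14.9
tool_pos: [0.5598, 0.3769, 0.1684]
tool_rot: [-0.003, 1.0, -0.002, 0.004]
contact_force: [-0.5, 0.2, -2.0]
gripper_width: 0.277
```

Emit:
step_arm --pt "-0.0067 0.045 0 0 0 0 0" --pt "-0.0067 0.045 0 0 0 0 0" --pt "-0.0067 0.045 0 0 0 0 0" --pt "-0.0067 0.045 0 0 0 0 0" --pt "-0.0067 0.045 0 0 0 0 0" --pt "-0.0067 0.045 0 0 0 0 0" --pt "-0.0067 0.045 0 0 0 0 0" --pt "-0.0067 0.045 0 0 0 0 0"

```text
time: 15.7
tool_pos: [0.5046, 0.015, 0.1649]
tool_rot: [-0.002, 1.0, -0.0, 0.003]
contact_force: [0.7, -1.4, -2.3]
gripper_width: 0.275
```

Emit:
step_arm --pt "0 0.045 0 0 0 0 0" --pt "0 0.01 0 0 0 0 0" --pt "0 0 0 0 0 0 0"

```text
time: 16.0
tool_pos: [0.5051, -0.0397, 0.1648]
tool_rot: [-0.002, 1.0, -0.002, 0.003]
contact_force: [-0.2, -0.3, -2.1]
gripper_width: 0.273
```

```bash
python3 - <<'E'
from h import *
goto([.503,-.04,.076],pushR(0))
E
```

```text
t 16.0 pos [ 0.5051 -0.0397  0.1648] F [-0.1789 -0.3117 -2.0921] w 0.27348972479355244
 rotvec [-0.0042 -0.0055 -0.0039] 0.007910119284922041 shift old axes [-0.0026  0.0007  0.0887] shift new axes [-0.0021  0.0003  0.0888]
```

Emit:
step_arm --pt "0 0 0.025 0 -0.003 0 0" --pt "0 0 0.025 0 0 0 0" --pt "0 0 0.02 0 0 0 0" --pt "0 0 0.012 0 0 0 0" --pt "0 0 0.004 0 0 0 0" --pt "0 0 0 0 0 0 0"

```text
time: 16.6
tool_pos: [0.5056, -0.0372, 0.0789]
tool_rot: [-0.002, 1.0, 0.0, 0.001]
contact_force: [0.5, -0.5, -2.5]
gripper_width: 0.269
```

Emit:
step_arm --pt "0 0 0.002 0 0 0 0" --pt "0 -0.014 0 0 0 0 0" --pt "0 -0.014 0 0 0 0 0" --pt "0 -0.014 0 0 0 0 0" --pt "0 -0.014 0 0 0 0 0" --pt "0 -0.014 0 0 0 0 0" --pt "0 -0.014 0 0 0 0 0" --pt "0 -0.014 0 0 0 0 0"

```text
time: 17.4
tool_pos: [0.5056, 0.0613, 0.0775]
tool_rot: [-0.002, 1.0, -0.0, 0.001]
contact_force: [-0.2, 0.3, -2.8]
gripper_width: 0.275
```

Emit:
step_arm --pt "0 -0.014 0 0 0 0 0" --pt "0 -0.014 0 0 0 0 0" --pt "0 -0.014 0 0 0 0 0" --pt "0 -0.014 0 0 0 0 0" --pt "0 -0.014 0 0 0 0 0" --pt "0 -0.014 0 0 0 0 0"

```text
time: 18.0
tool_pos: [0.5056, 0.1452, 0.0778]
tool_rot: [-0.002, 1.0, -0.0, 0.001]
contact_force: [-0.3, -1.1, -2.2]
gripper_width: 0.275
```

```bash
python3 - <<'E'
from h import *
goto([.503,.375,.0755],pushR(0))
i=camera_info('scene');im,d=grab_frame('scene');a=im[110:260,100:300]
p=pts(d,i).reshape(-1,3);s=state()
q=p[(np.hypot(*(p[:,:2]-s['tool_pos'][:2]-[-.01,.03]).T)<.08)&(p[:,2]>.008)&(p[:,2]<.035)]
l=(q-s['tool_pos'])@Rt(s['tool_rot']).as_matrix(); l=l[l[:,1]<-.004]
if len(l):print(len(l),cv2.minAreaRect(l[:,:2].astype(np.float32)))
im,d=grab_frame('side');save('c2',cv2.resize(np.hstack([a,im[100:250,130:330]]),None,fx=2,fy=2))
E
```

```text
t 18.0 pos [0.5056 0.1452 0.0778] F [-0.3283 -1.0555 -2.2099] w 0.27492331057377345
 rotvec [-0.004  -0.0026 -0.0005] 0.0048176164308204065 shift old axes [-0.0027 -0.2298  0.0032] shift new axes [-0.0026 -0.2298  0.0023]
150 ((-0.02051055058836937, -0.01437637209892273), (0.11667255312204361, 0.02184637449681759), 1.7636395692825317)
```

View pics/c2.png

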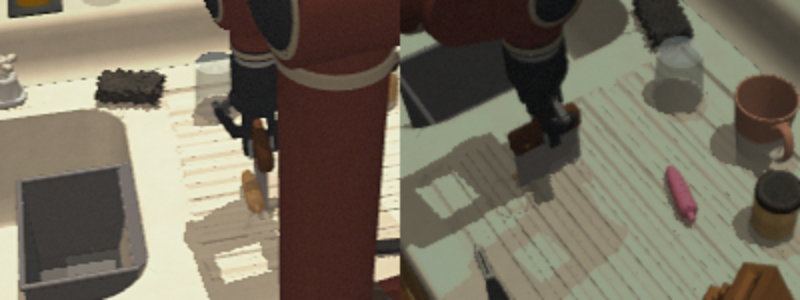

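Cob C sits flush against the blade (scene, about (252,190)). I'll keep pushing.

Emit:
step_arm --pt "0 -0.014 0.001 0 0 0 0" --pt "0 -0.014 0 0 0 0 0" --pt "0 -0.014 0 0 0 0 0" --pt "0 -0.014 0 0 0 0 0" --pt "0 -0.014 0 0 0 0 0" --pt "0 -0.014 0 0 0 0 0" --pt "0 -0.014 0 0 0 0 0" --pt "0 -0.014 0 0 0 0 0"

```text
time: 18.9
tool_pos: [0.5057, 0.2573, 0.0772]
tool_rot: [-0.002, 1.0, -0.0, 0.001]
contact_force: [-0.8, -0.3, -3.1]
gripper_width: 0.274
```

Emit:
step_arm --pt "0 -0.014 0 0 0 0 0" --pt "0 -0.014 0 0 0 0 0" --pt "0 -0.014 0 0 0 0 0" --pt "0 -0.014 0 0 0 0 0" --pt "0 -0.014 0 0 0 0 0" --pt "0 -0.014 0 0 0 0 0" --pt "0 -0.014 0 0 0 0 0" --pt "0 -0.014 0 0 0 0 0"

```text
time: 19.7
tool_pos: [0.5057, 0.3692, 0.0777]
tool_rot: [-0.002, 1.0, -0.0, 0.001]
contact_force: [-0.3, -0.5, -2.8]
gripper_width: 0.271
```

Emit:
step_arm --pt "0 -0.006 0 0 0 0 0" --pt "0 0 -0.03 0 0 0 0" --pt "0 0 -0.04 0 0 0 0" --pt "0 0 -0.04 0 0 0 0" --pt "0 0 -0.03 0 0 0 0" --pt "0 0 0 0 0 0 0"

```text
time: 20.3
tool_pos: [0.5082, 0.3751, 0.2247]
tool_rot: [-0.005, 1.0, -0.0, 0.006]
contact_force: [0.5, 0.1, -0.9]
gripper_width: 0.275
```

```bash
python3 - <<'E'
from h import *
goto([.5,-.12,.225],toolR(Rb()))
i=camera_info('wrist');im,d=grab_frame('wrist');save('d_wrist',im);P=pts(d,i)
for r in cut_out('wrist','cob0'):
    q=P[r['mask']&(d>0)];print(r['conf'],r['point'],np.median(q,0),r['mask'].sum())
cv2.imwrite('pics/d.png',cv2.resize(im,(800,600))[:,:,::-1])
E
```

```text
t 20.3 pos [0.5082 0.3751 0.2247] F [ 0.4552  0.0953 -0.859 ] w 0.27528854101388733
 rotvec [-0.5206  0.1062 -0.4539] 0.6987964593189326 shift old axes [-0.0079  0.4951 -0.0051] shift new axes [-0.2271  0.3812  0.2198]
0.78 [224.3, 180.5] [ 0.4495  0.4399 -0.1649] 384
0.57 [233.6, 142.8] [ 0.5272  0.418  -0.164 ] 549
0.52 [259.5, 148.7] [ 0.5194  0.3708 -0.1639] 318
```

View pics/d.png

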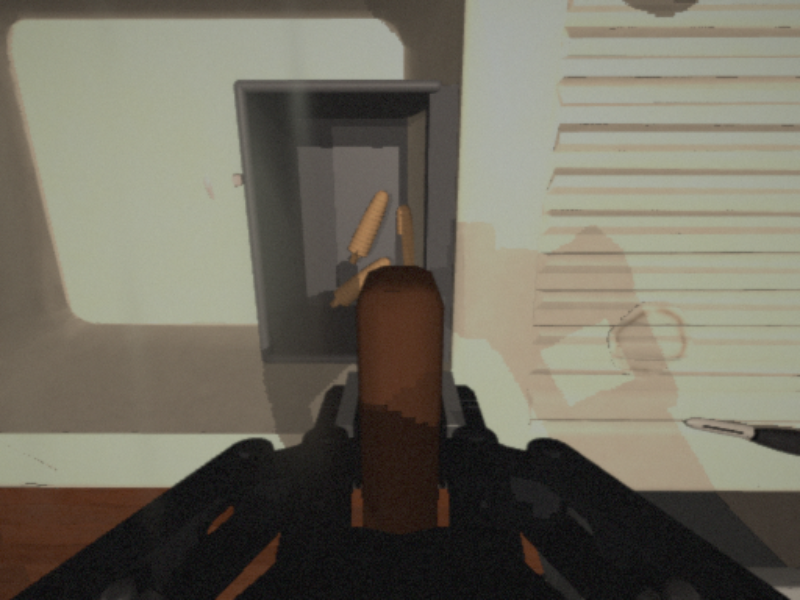

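```bash
python3 - <<'E'
from h import *
G=np.array([.5359,-.2006,.1056]);C=Rt([.293,.929,.217,.069]).as_matrix()
print('edge at grasp in slot frame (e=.0712):',Rb().T@(G+C@[-.002,-.0005,.0712]-FLOOR))
T=toolR(Rb());e=np.array([-.002,-.0005,.0712])
def tcp(h): return FLOOR+Rb()@[0,0,h]-T@e
for h in (0,.056,.10): print(h,tcp(h))
goto(tcp(.11),T)
E
```

```text
edge at grasp in slot frame (e=.0712): [ 0.003  -0.0006  0.0005]
0 [ 0.5378 -0.2029  0.107 ]
0.056 [ 0.5254 -0.1778  0.1555]
0.1 [ 0.5156 -0.1581  0.1936]
t 20.4 pos [0.5055 0.3735 0.2178] F [-0.0007  0.1895 -2.2256] w 0.2752516757481163
 rotvec [-0.5176  0.1164 -0.4511] 0.6963601740681481 shift old axes [0.0081 0.5272 0.0133] shift new axes [-0.2269  0.4043  0.2514]
```

Emit:
step_arm --pt "0 0.043 0 0 0 0 0" --pt "0 0.043 0 0 0 0 0" --pt "0 0.043 0 0 0 0 0" --pt "0 0.043 0 0 0 0 0" --pt "0 0.043 0 0 0 0 0" --pt "0 0.043 0 0 0 0 0" --pt "0 0.043 0 0 0 0 0" --pt "0 0.043 0 0 0 0 0"

```text
time: 21.2
tool_pos: [0.5033, 0.0279, 0.2129]
tool_rot: [-0.002, 1.0, -0.0, -0.001]
contact_force: [1.0, 0.4, -2.3]
gripper_width: 0.266
```

Emit:
step_arm --pt "0 0.043 0 0 0 0 0" --pt "0 0.043 0 0 0 0 0" --pt "0 0.03 0 -0.0863 0.0194 -0.0752 0" --pt "0 0.02 0 -0.0863 0.0194 -0.0752 0" --pt "0 0 0 -0.0863 0.0194 -0.0752 0" --pt "0 0 0 -0.0863 0.0194 -0.0752 0" --pt "0 0 0 -0.0863 0.0194 -0.0752 0" --pt "0 0 0 -0.0863 0.0194 -0.0752 0"

```text
time: 22.0
tool_pos: [0.5052, -0.106, 0.2139]
tool_rot: [0.252, 0.94, 0.222, 0.057]
contact_force: [-0.6, -0.6, -2.3]
gripper_width: 0.273
```

Emit:
step_arm --pt "0 0 0 0 0 0 0" --pt "0 0 0 0 0 0 0"

```text
time: 22.2
tool_pos: [0.5054, -0.1059, 0.2149]
tool_rot: [0.251, 0.941, 0.22, 0.057]
contact_force: [0.1, 0.0, -1.7]
gripper_width: 0.271
```

```bash
cat >> h.py <<'E'
TH=toolR(Rb())
def tcp(h,e=np.array([-.002,-.0005,.0712])): return FLOOR+Rb()@[0,0,h]-TH@e
E
python3 - <<'E'
from h import *
goto(tcp(.075),TH)
E
```

```text
t 22.2 pos [ 0.5054 -0.1059  0.2149] F [ 0.0745  0.0188 -1.6868] w 0.2713245240208376
 rotvec [-0.004   0.0033  0.0012] 0.005317470220772131 shift old axes [-0.0139  0.034   0.069 ] shift new axes [-0.0141  0.0338  0.0691]
```

Emit:
step_arm --pt "-0.0035 0.0085 0.007 -0.001 0.0008 0 0" --pt "-0.0035 0.0085 0.007 -0.001 0.0008 0 0" --pt "-0.0035 0.0085 0.008 -0.001 0.0008 0 0" --pt "-0.0035 0.0085 0.008 -0.001 0.0008 0 0" --pt "0 0 0 0 0 0 0" --pt "0 0 0 0 0 0 0"

```text
time: 22.8
tool_pos: [0.5137, -0.1531, 0.2084]
tool_rot: [0.253, 0.94, 0.22, 0.06]
contact_force: [-0.6, 0.1, -2.0]
gripper_width: 0.272
```

```bash
python3 - <<'E'
from h import *
goto(tcp(.066),TH)
s=state();i=camera_info('side');im,d=grab_frame('side');save('e1',cv2.resize(im[180:320,220:370],None,fx=4,fy=4))
p=pts(d,i).reshape(-1,3)
l=(p-FLOOR)@Rb(); m=(abs(l[:,0])<.012)&(abs(l[:,1])<.06)&(l[:,2]>.062)&(l[:,2]<.165)
b=l[m];print(len(b),np.percentile(b,[1,50,99],axis=0))
bb=b[(b[:,2]<.155)];n=np.linalg.svd(bb-bb.mean(0))[2][2];print('n',n,bb.mean(0))
m=(abs(l[:,0])<.045)&(abs(l[:,1])<.1)&(l[:,2]>.045)&(l[:,2]<.06);print('top z',np.percentile(l[m],[10,50,90],axis=0))
E
```

```text
t 22.8 pos [ 0.5137 -0.1531  0.2084] F [-0.5896  0.0904 -2.0309] w 0.2720711316874489
 rotvec [ 0.0035 -0.0018 -0.0006] 0.004009214433041895 shift old axes [-0.0006 -0.003   0.0495] shift new axes [-0.0005 -0.0028  0.0495]
634 [[ 0.0021 -0.049   0.1154]
 [ 0.0041 -0.0027  0.1405]
 [ 0.0061  0.05    0.1646]]
n [ 0.9999 -0.0004 -0.0116] [ 0.0041 -0.0016  0.1353]
top z [[-0.0176 -0.0652  0.0483]
 [-0.0006 -0.007   0.0549]
 [ 0.0229  0.0573  0.057 ]]
```

View pics/e1.png

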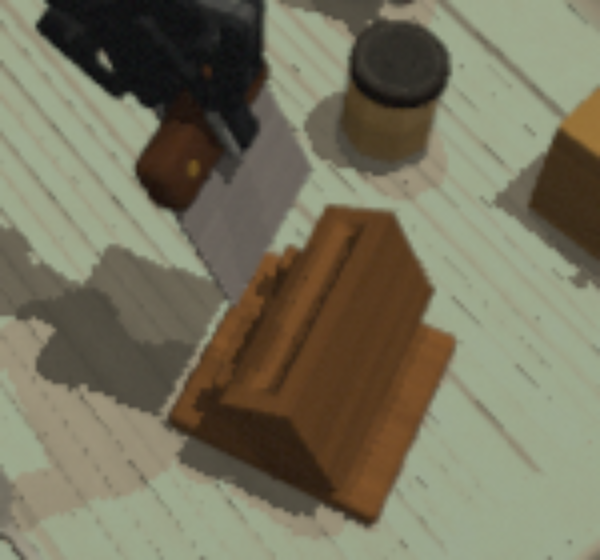

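Emit:
step_arm --pt "-0.0005 -0.0028 0 0.003 0 0 0" --pt "0 0 0.012 0 0 0 0" --pt "0 0 0.012 0 0 0 0" --pt "0 0 0.01 0 0 0 0" --pt "0 0 0.008 0 0 0 0" --pt "0 0 0.004 0 0 0 0" --pt "0 0 0 0 0 0 0" --pt "0 0 0 0 0 0 0"

```text
time: 23.65
tool_pos: [0.5228, -0.1712, 0.1676]
tool_rot: [0.252, 0.94, 0.221, 0.06]
contact_force: [0.1, 0.7, -1.7]
gripper_width: 0.273
```

```bash
python3 - <<'E'
from h import *
goto(tcp(.056),TH)
s=state();i=camera_info('side');im,d=grab_frame('side');save('e2',cv2.resize(im[180:320,220:370],None,fx=4,fy=4))
p=pts(d,i).reshape(-1,3)
l=(p-FLOOR)@Rb(); m=(abs(l[:,0])<.012)&(abs(l[:,1])<.06)&(l[:,2]>.06)&(l[:,2]<.13)
b=l[m];print(len(b),np.percentile(b,[1,50,99],axis=0))
n=np.linalg.svd(b-b.mean(0))[2][2];print('n',n,b.mean(0))
E
```

```text
t 23.65 pos [ 0.5228 -0.1712  0.1676] F [ 0.0679  0.7232 -1.742 ] w 0.27256830145984573
 rotvec [ 0.0013 -0.0028  0.0005] 0.003129001588191708 shift old axes [-0.0007 -0.      0.014 ] shift new axes [-0.0007  0.      0.014 ]
677 [[-0.0008 -0.049   0.0704]
 [ 0.0013 -0.0042  0.0994]
 [ 0.0034  0.0499  0.1289]]
n [ 1.      0.0019 -0.0062] [ 0.0013 -0.0021  0.0996]
```

View pics/e2.png

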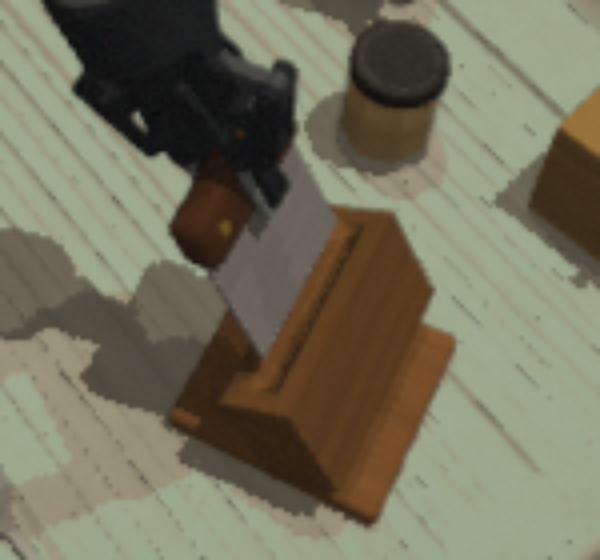

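Emit:
step_arm --pt "-0.0004 0 0.006 0 -0.002 0 0" --pt "0 0 0.006 0 0 0 0" --pt "0 0 0.006 0 0 0 0" --pt "0 0 0.006 0 0 0 0" --pt "0 0 0.003 0 0 0 0" --pt "0 0 0 0 0 0 0"

```text
time: 24.3
tool_pos: [0.528, -0.1835, 0.1432]
tool_rot: [0.252, 0.94, 0.22, 0.059]
contact_force: [-0.1, 0.3, -3.8]
gripper_width: 0.275
```

```bash
python3 - <<'E'
from h import *
goto(tcp(0),TH);print(state()['ft_torque'])
E
```

```text
t 24.3 pos [ 0.528  -0.1835  0.1432] F [-0.0749  0.3185 -3.7833] w 0.2753660408049021
 rotvec [0.0001 0.0004 0.0008] 0.0009052579894869308 shift old axes [0.0002 0.0007 0.0421] shift new axes [0.0002 0.0007 0.0421]
[0.4708 0.2293 0.0668]
```

No contact, and the edge is about 14 mm inside the slot. Continuing.

Emit:
step_arm --pt "0 0.0004 0.006 0 0 0 0" --pt "0 0 0.006 0 0 0 0" --pt "0 0 0.006 0 0 0 0" --pt "0 0 0.006 0 0 0 0" --pt "0 0 0.006 0 0 0 0" --pt "0 0 0.003 0 0 0 0" --pt "0 0 0 0 0 0 0"

```text
time: 25.0
tool_pos: [0.5356, -0.1986, 0.1149]
tool_rot: [0.252, 0.94, 0.22, 0.059]
contact_force: [0.1, 0.2, -3.1]
gripper_width: 0.274
```

```bash
python3 - <<'E'
from h import *
goto(tcp(0),TH);print(state()['ft_torque'])
E
```

```text
t 25.0 pos [ 0.5356 -0.1986  0.1149] F [ 0.1431  0.2469 -3.084 ] w 0.27421180060404293
 rotvec [0.0003 0.0002 0.0008] 0.0008320660017808291 shift old axes [0.0001 0.0002 0.0093] shift new axes [0.0001 0.0002 0.0093]
[ 0.4441  0.2156 -0.0306]
```

Emit:
step_arm --pt "0 0 0.003 0 0 0 0" --pt "0 0 0.003 0 0 0 0" --pt "0 0 0.002 0 0 0 0" --pt "0 0 0.001 0 0 0 0" --pt "0 0 0 0 0 0 0"

```text
time: 25.5
tool_pos: [0.5378, -0.2026, 0.1077]
tool_rot: [0.252, 0.94, 0.22, 0.059]
contact_force: [1.0, 0.0, -2.7]
gripper_width: 0.273
```

Emit:
step_arm --pt "0 0 0.001 0 0 0 0" --pt "0 0 0 0 0 0 0"

```text
time: 25.7
tool_pos: [0.5381, -0.2029, 0.1076]
tool_rot: [0.252, 0.94, 0.22, 0.059]
contact_force: [-2.5, 2.2, 2.3]
gripper_width: 0.274
```

```bash
python3 - <<'E'
from h import *
goto(tcp(0),TH);print(state()['ft_torque'])
E
```

```text
t 25.7 pos [ 0.5381 -0.2029  0.1076] F [-2.5175  2.1774  2.2898] w 0.273932914778378
 rotvec [ 0.001  -0.0004  0.0003] 0.001125291621862243 shift old axes [-0.0003 -0.0004  0.0005] shift new axes [-0.0003 -0.0004  0.0005]
[ 0.5848  0.5864 -0.089 ]
```

The floor contact shows as a rise of about 5 N. Releasing now.

Emit:
step_arm --pt "0 0 0 0 0 0 0.03" --pt "0 0 0 0 0 0 0.045" --pt "0 0 0 0 0 0 0.065" --pt "0 0 0 0 0 0 0.0854" --pt "0 0 0 0 0 0 0.0854" --pt "0 0 0 0 0 0 0.0854" --pt "0 0 0 0 0 0 0.0854"

```text
time: 26.4
tool_pos: [0.5382, -0.203, 0.1071]
tool_rot: [0.253, 0.94, 0.22, 0.059]
contact_force: [-0.7, 0.5, -0.5]
gripper_width: 0.999
```

Emit:
step_arm --pt "0 0 -0.01 0 0 0 0.0854" --pt "0 0 -0.015 0 0 0 0.0854" --pt "0 0 -0.02 0 0 0 0.0854" --pt "0 0 -0.025 0 0 0 0.0854" --pt "0 0 -0.03 0 0 0 0.0854" --pt "0 0 -0.03 0 0 0 0.0854" --pt "0 0 0 0 0 0 0.0854" --pt "0 0 0 0 0 0 0.0854"

```text
time: 27.2
tool_pos: [0.5096, -0.1442, 0.2214]
tool_rot: [0.253, 0.94, 0.221, 0.061]
contact_force: [0.5, -0.1, -0.6]
gripper_width: 0.995
```

```bash
python3 - <<'E'
from h import *
from scipy.optimize import least_squares
s=state();print(s['tool_pos'],s['contact_force'],s['gripper_width'])
i=camera_info('side');im,d=grab_frame('side')
p=pts(d,i).reshape(-1,3);l=(p-FLOOR)@Rb()
m=(abs(l[:,0])<.04)&(abs(l[:,1])<.07)&(l[:,2]>.061)&(l[:,2]<.125);q=l[m]
def bd(l,c,h):
    q=abs(l-c)-h;return np.linalg.norm(np.maximum(q,0),axis=1)+np.minimum(q.max(1),0)
def f(t):
    k=q-t[:3];a=t[3];k=np.stack([k[:,0]*np.cos(a)-k[:,2]*np.sin(a),k[:,1],k[:,0]*np.sin(a)+k[:,2]*np.cos(a)],1)
    d=np.stack([bd(k,np.array([0,0,.093]),np.array([.012,.052,.017])),bd(k,np.array([0,0,.04]),np.array([.0015,.05,.04]))],1)
    return np.clip(d[np.arange(len(d)),abs(d).argmin(1)],-.02,.02)
r=least_squares(f,[0,0,0,0],loss='soft_l1',f_scale=.002);print(len(q),'scraper xyz in slot',r.x[:3],'tilt deg',np.degrees(r.x[3]))
save('f1',np.hstack([cv2.resize(im[180:320,220:370],(429,400)),cv2.resize(im[90:290,110:350],(371,400))]))
E
```

```text
[ 0.5096 -0.1442  0.2214] [ 0.5197 -0.0996 -0.6082] 0.9952659969164912
749 scraper xyz in slot [ 0.0003  0.0017 -0.0006] tilt deg -2.0786655064361175
```

View pics/f1.png

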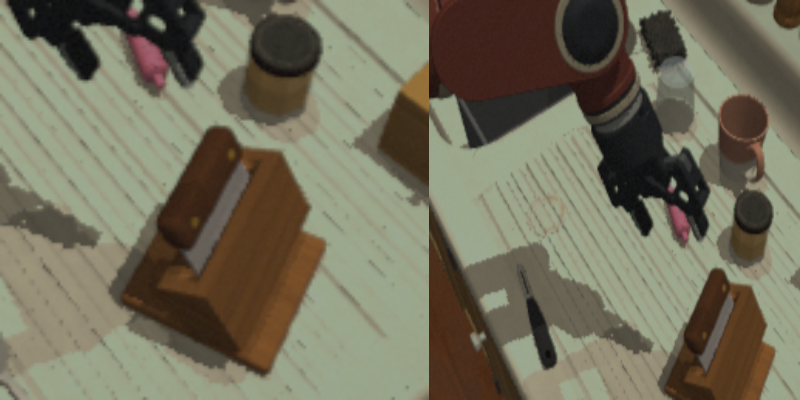

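```bash
python3 -c "
from plant import *
print(job_done())"
```

```text
the job is handed in; nothing more can be done
None
```

I pushed all three cobs into the scrap bin with the scraper, put the scraper back in its slot, let go, and handed the job in at about 27 s of the 72 s allowed. No verdict was reported.

- **Cobs:** The last wrist picture showed all three in the bin, at heights consistent with lying on its floor. That was taken before the scraper went back; I did not look into the bin again afterwards. One lies close to the wall on the drainboard side, about 20 mm inside the limit. The gripper stayed more than 40 mm above the cobs, and the pink look-alike was not touched.
- **Scraper:** After letting go, a fit to the side picture put its edge within 1 mm of the slot floor. It was 0.3 mm off across the slot, 1.7 mm off along it, and tilted about 2 degrees. The gripper was open and clear of everything.
- **Bystanders:** Mug, glass and jar look unmoved in the last picture; I did not re-measure them.
- **Disagreement:** The wrist-camera fits of the stand differed by 6–7 mm, and once about 5 degrees in angle, from the other two cameras. I used the side and scene fits, which agreed with each other and with the grasp position. The scraper then went in with only light contact at the slot floor.

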